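Seat the cup hinge and hold the door to the fence

ROBOT

A 7-joint arm with a two-finger parallel gripper is mounted at the origin on the work surface. World frame = base frame: x ahead of the robot, y to its left, z up, the work surface at z = 0. Lengths are in m, angles in rad, forces in N, time in s.
With the tool pointing down it reaches from about 0.425 to 0.925 m from the base axis. Payload 6.8 kg.
Tool frame: the origin (TCP) lies at the very end of the fingers, on their centre line; the grasp point (between the pads) lies bot.grip_point_offset behind it (bot.grip_point_offset is the distance from the TCP to the grasp point, in m); z points along the fingers, y is the line along which they close (so a half turn about z gives the same grasp; the last joint's range is limited). The gripper opens to 85 mm and grips with 20 to 120 N. Pads are 22 mm wide; open, the fingers measure 114 mm over their backs; the gripper's body (76 mm by 85 mm) begins 54 mm behind the grasp point. The pads swing forward as they close: fully open they stand 13 mm farther back than shut.
Start: joints at [-1.303, 0.477, 0.022, 1.555, -0.011, 1.109, -0.083], TCP at [0.248, 0.628, 0.231] pointing down, gripper open.
Joint ranges: [-2.96, 2.96], [-0.34, 2.1], [-1.41, 1.46], [0.24, 2.44], [-1.37, 4.51], [0.17, 1.92], [-2.96, 2.96]. Speed limits (rad/s): [2.39, 2.39, 3.14, 3.14, 3.14, 3.14, 3.14].

INTERFACE

Orientations are given as a unit quaternion [w, x, y, z].
In Python, from station import bot, imaging gives the robot as it stands. The module is installed in compiled form; this text tells all that it offers.
- The arm moves only by the tool carry_out, never from a script. Its argument "targets" is one flat list of numbers, 5 for each row, row after row: the closure in counts, from 0 (fully open) to 255 (shut), then the shift along the world's x, y, z in mm, then the turn about the world's z in degrees. A call has 1 to 20 rows; each row shifts and turns the commanded pose from where the row before left it; what a row does not reach is not made up. A row lasts 1/10 s, in which the tool goes at most 50 mm and 8.59 degrees, less where a joint would pass 70% of its speed; a pose out of reach is approached as far as the arm can. A call is refused whole if a number of a shift passes 50 or a number of a turn 8.59, either way. A call with a gripper value outside its range is refused whole. The fingers move at their own pace and stop on an object; "newtons" is the grip in N (left out, the last holds). Time passes only in rows, so rows that do not move let the fingers close. It gives the time, the measured TCP pose, the force, the opening and the grip force at its end, in the units of the state.
- bot.get_obs(): the state, without advancing time (a new reading comes with each control period).
- imaging.read_camera(name): name is "scene" or "side" or "wrist"; returns a dict with "frame" (400x640x3 uint8, red, green, blue), "fov_y" (degrees; the focal length in pixels is half the picture's height over the tangent of half this angle, whatever the lens; pixels are square), "cx", "cy" (the principal point, pixels), "pose" (4x4, takes a point from camera to world coordinates); the wrist camera has in their place "tool_from_camera" (4x4, takes a point from camera to tool coordinates, whose origin is the TCP and whose axes are the flange's). Camera axes: x right, y up, looking along -z (the intrinsics and any distortion apply to the point x, -y, -z); pixel columns grow to the right and rows downward; lengths in m; the calibration is good to about 2 mm. The wrist camera is an equidistant fisheye: a pixel r from the principal point sees the ray r / f radians off the axis. A picture is of the moment at which its call begins: read the wrist's pose just before it. There is no depth.
- bot.hand_in(): hands the job in; it is judged then, once.
The state is a dict: "t": time; "q": joint angles; "joint_vel": joint speeds; "joint_torque": joint torques, N m; "eef_pos": TCP position; "tool_rot": TCP orientation; "contact_force": force on the tool from outside, world axes, zero at the start; "torque": the same for the moment, N m; "gripper_width": opening from 0.0 (shut) to 1.0 (fully open); "grasp_force": force on a finger pad.
Only numpy, scipy, OpenCV 4.12 (cv2) and the standard library are available. Lean on these libraries where they do the work, as an engineer would, in place of code of your own. Each camera call takes 0.05 s, during which the arm holds its last target. There are 200 camera calls.

TASK

Slide the small cabinet door on the hinge press's table home, so that it lies flush against the fence with its end at the black stop; then push the red-handled lever all the way down to its stop so that the ram seats the cup hinge, and let the lever come back up. Then be my third hand while I drive the hinge screws: push the door's near long edge straight at the fence, with the end still at the stop, at a steady 12 N or so, and finish like that, still holding the push. Leave the other things on the bench and on the press table alone.

Things in the scene. Friction and masses are not known exactly. Their poses are not given: they have to be found in the camera images.
- door: small cabinet door: pale wood panel, 160 (its x) x 280 (y) x 16 mm, 0.4-0.7 kg, lying loose and flat, back up, on the press's grey table (top 18 mm above the bench). Origin: centre of underside; x points to the long edge that goes to the fence, y to the end that goes to the stop. The hinge is at x +57.5, y +80 mm, an empty dark bore at x +57.5, y -80. Slides with 1-2 N
- fence: aluminium rail fixed on the far side of the press table, 14 mm high, 400 mm long. Origin: middle of the foot of its face (which looks to -x), at table-top height; x square to the face, into the rail, away from the robot; y along it towards the stop; z up. Door home: door origin at x -80 mm, y 0 here, axes parallel. It starts 25-50 mm off the fence, 20-60 mm off the stop, up to 0.18 rad askew
- stop: black end stop with red knob on the fence: 14 mm high, reaches 70 mm out from the fence face. Origin: where its door-side face (looking to -y) meets the fence face, at table-top height, 140 mm along +y from the fence's origin; same axes. Press, fence, stop and lever are one fixed machine, placed and turned differently each time. The hinge arm passes over the fence
- lever (a joint): the press lever, rad: 0 up at rest (leaning 1.0 rad above level, towards the robot), grows as it is pushed down, stop at 1.05 (just below level). Sprung: at the grip it takes about 3 N to start, 9 N at the stop; let go, it flies up in about 0.5 s. It drives a steel ram 30 mm straight down over the place where the hinge lies when the door is home
- lever_grip (a point): centre of the lever's red grip: a round bar 26 mm in diameter, 100 mm long, on the lever's line, 150 mm from the pivot; moves with the lever, on an arc down and towards the robot. The swing plane is parallel to the fence's x and z axes, 70 mm to the stop side of the ram
- lever_pivot (a point): the lever's fixed pivot, 155 mm above the bench; the swing axis is parallel to the fence's y
- hinge (a joint): how far the steel cup hinge has been pressed into its bore in the door, m: 0 standing 6 mm proud, 0.006 fully seated; a press fit of about 15 N that stays where it is pushed
- hinge_top (a point): top centre of the hinge's cup (39 mm across); stands 9 mm above the door's upper face at the start, 3 mm when seated. The ram's 32 mm white foot clears it by about 25 mm at rest
- tape: bystander: yellow tape measure, 66 x 64 x 30 mm, on the press table beyond the stop (its +y side). Origin: under its centre
- spare_hinge: bystander: spare steel cup hinge on the press table beyond the stop, about 90 x 60 x 22 mm. Origin: under its cup
- drill: bystander: red and black cordless drill standing on its battery, 115 x 75 mm foot, 200 mm high. Origin: under its battery
- glue: bystander: white glue bottle, 64 mm in diameter, 170 mm high. Origin: under its centre
- square: bystander: try square lying flat, wooden stock 125 mm, blade 150 mm. Origin: under the stock's centre
- muffs: bystander: orange ear defenders lying on the bench, about 190 x 120 x 90 mm. Origin: under the cups
- tray: bystander: plywood tray of screws, dowels and hinges, 160 x 220 x 50 mm. Origin: under its centre

How it is judged:
On the way, in this order (a step that is already met when the one before it is completed fails the run):
1. the door lies flush along the fence with its end at the stop (x of door in the frame of fence above -0.083 m and y of door in the frame of fence above -0.004 m and angle between the x axis of door and the x axis of fence, either way round below 0.02 rad and angle between door's own z axis and vertical below 0.03 rad), for 0.2 s.
2. with the door there, the lever is at its lower stop and the hinge is seated (all of step 1 and value of joint lever above 1 rad and value of joint hinge above 0.0045 m), for 0.1 s.
3. the lever is back up (value of joint lever below 0.08 rad), for 0.1 s.
At the end, for the whole second after the job is handed in: The fingers press the door on the fence with 5 to 20 N through the last second; the door is still and flat, within 3 mm of the fence and 4 mm of the stop, square to 0.02 rad; the hinge is seated to within 1.5 mm and the lever is back up (below 0.08 rad) (all of step 1 and value of joint hinge above 0.0045 m and value of joint lever below 0.08 rad and linear speed of door below 0.01 m/s and contact force between door and fence between 5 and 20 N and contact force between the fingers and door above 4 N); the arm keeps its last pose, push and grip.
It fails at once if a bystander is shoved more than 30 mm (distance of any of drill, glue, square, muffs, tray, tape, spare_hinge from where it was at the start of the episode above 0.03 m).
It also fails if it takes over 67 s, if anything falls off the work surface, if the arm or the gripper's body presses on something with over 40 N, if the wrist force passes 120 N, or if a joint passes its speed limit or range.

## Working session

There is one attempt and no reset: what is moved stays moved. The work goes in short steps, Python scripts to look and compute and a tool call to move; the robot and the scene stay as the last step left them, time stands still between calls to the robot, and variables do not carry over. Pictures are saved under pics/ and viewed, at most 10 in all, crops included, and the job is handed in when it is done.

Besides the shell and the picture viewer there is one more tool, called by a JSON object that holds its "method" and its "body", one argument or row to a line. carry_out: Moves the arm, as the interface text tells. Its arguments: {"type":"object","properties":{"targets":{"type":"array","items":{"type":"number"}},"newtons":{"type":"number"}},"required":["targets"]}

```bash
mkdir -p pics
python3 - <<'E'
from station import bot, imaging
import cv2,pickle,numpy as np
o=bot.get_obs();print(o, bot.grip_point_offset)
d={}
for n in("scene","side","wrist"):
    c=imaging.read_camera(n);d[n]=c
    cv2.imwrite(f"pics/{n}0.png",c["frame"][:,:,::-1]);print(n,{k:v for k,v in c.items() if k!="frame"})
d['obs']=o
pickle.dump(d,open("d0.pkl","wb"))
E
```

```text
{'t': 0.0, 'q': array([-1.30312297,  0.47780967,  0.0223437 ,  1.5564475 , -0.01152556,
        1.10931377, -0.08310137]), 'joint_vel': array([-0.00041251,  0.00056158,  0.00126043, -0.00062949, -0.00017438,
       -0.00067456, -0.00048796]), 'joint_torque': array([ 1.58323005e-04, -5.96449220e+01,  1.60827778e+00, -2.81201130e+01,
        1.25066412e-02,  9.18955629e-03,  1.60478385e-05]), 'eef_pos': array([0.24751031, 0.62734274, 0.23032105]), 'tool_rot': array([-1.14946047e-04,  1.86780477e-01,  9.82401240e-01, -9.18001439e-04]), 'contact_force': array([-0.26040636, -0.40188902,  0.0270593 ]), 'torque': array([ 0.04181516, -0.03174465, -0.01967473]), 'grasp_force': 0.0, 'gripper_width': 1.0021941999286894} 0.0187
scene {'fov_y': 52.31650300318268, 'cx': 311.55634010287633, 'cy': 212.04046672486794, 'pose': array([[ 0.94424192,  0.23232856, -0.23330373,  0.15551454],
       [-0.32922823,  0.6748289 , -0.66046554, -1.09747576],
       [ 0.0039951 ,  0.70044943,  0.71369086,  1.34983183],
       [ 0.        ,  0.        ,  0.        ,  1.        ]])}
side {'fov_y': 54.72152181426875, 'cx': 326.9859378989374, 'cy': 197.74789506711434, 'pose': array([[-0.97560348,  0.16756228, -0.14184759,  0.31791879],
       [-0.2192302 , -0.7092522 ,  0.66999958,  1.02806268],
       [ 0.01166094,  0.68475119,  0.72868363,  1.31217092],
       [ 0.        ,  0.        ,  0.        ,  1.        ]])}
wrist {'fov_y': 65.70646984690485, 'cx': 318.70289899207967, 'cy': 194.64036310525967, 'tool_from_camera': array([[-1.06663922e-03,  9.64784140e-01,  2.63040729e-01,
         6.63654945e-02],
       [ 9.99999405e-01,  9.68600860e-04,  5.02385448e-04,
         1.04243299e-03],
       [ 2.29912036e-04,  2.63041109e-01, -9.64784599e-01,
        -1.43210237e-01],
       [ 0.00000000e+00,  0.00000000e+00,  0.00000000e+00,
         1.00000000e+00]])}
```

View pics/scene0.png

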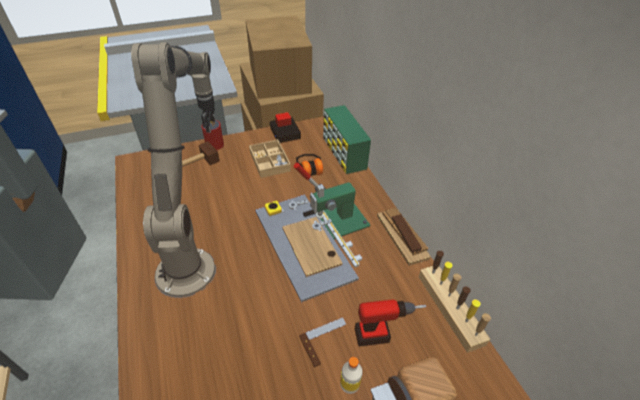

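View pics/side0.png

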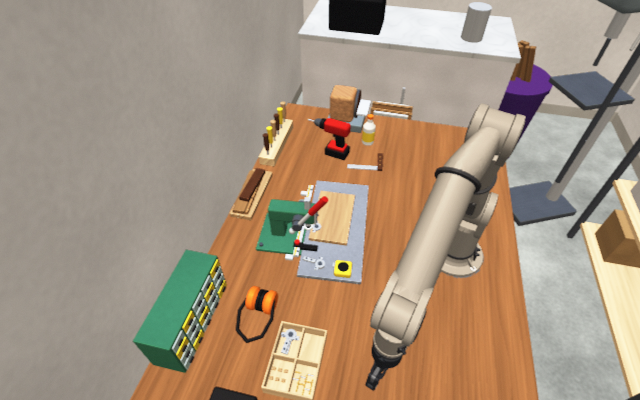

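The scene picture shows the press at about (335,205), with the door at (312,245), the fence running (320,215)-(360,263), and the tape at (273,208). The side picture shows the lever grip at (318,207), the black stop at (305,246) and the door at (333,217). I'll enlarge both.

Run:
```python
import cv2
a=cv2.imread("pics/scene0.png")[170:300,245:385];b=cv2.imread("pics/side0.png")[172:292,245:385]
cv2.imwrite("pics/sc1.png",cv2.resize(a,None,fx=5.5,fy=4.6 if 0 else 4.6*0+4.5,interpolation=cv2.INTER_CUBIC) if 0 else cv2.resize(a,None,fx=4.5,fy=4.5,interpolation=cv2.INTER_CUBIC))
cv2.imwrite("pics/si1.png",cv2.resize(b,None,fx=5,fy=5,interpolation=cv2.INTER_CUBIC))
```

```text
(no output)
```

View pics/sc1.png

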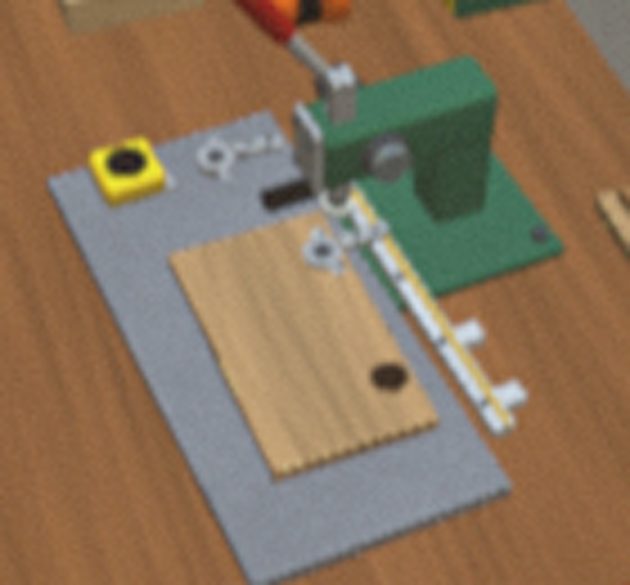

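View pics/si1.png

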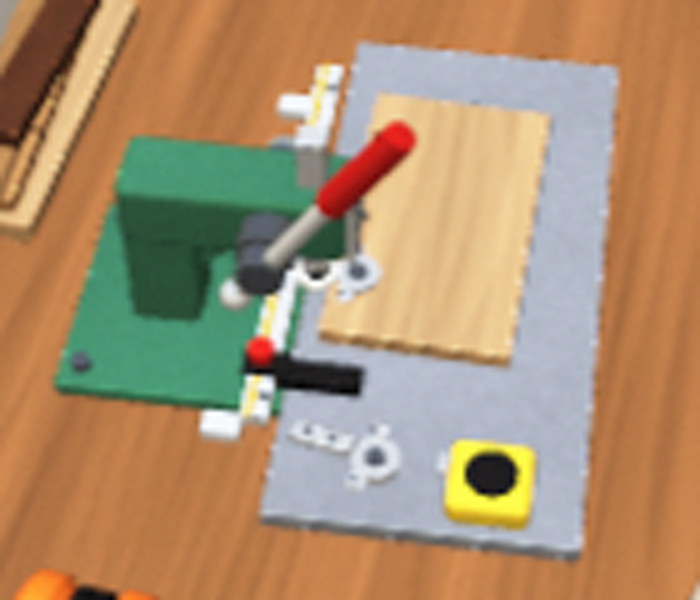

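```bash
cat > h.py <<'E'
import numpy as np,pickle
d=pickle.load(open('d0.pkl','rb'))
def ray(n,u,v):
    c=d[n];f=200/np.tan(np.radians(c['fov_y']/2))
    r=c['pose'][:3,:3]@np.array([(u-c['cx'])/f,-(v-c['cy'])/f,-1]);return c['pose'][:3,3],r
def crop(n,X,Y):
    s,ox,oy={'scene':(4.5,245,170),'side':(5,245,172)}[n]
    return (X+.5)/s-.5+ox,(Y+.5)/s-.5+oy
def onz(n,X,Y,z):
    p,r=ray(n,*crop(n,X,Y));return p+r*(z-p[2])/r[2]
def tri(A,B):
    (p,r),(q,s)=ray('scene',*crop('scene',*A)),ray('side',*crop('side',*B))
    t=np.linalg.lstsq(np.c_[r,-s],q-p,rcond=None)[0];a=p+r*t[0];b=q+s*t[1];return (a+b)/2,np.linalg.norm(a-b)
E
python3 - <<'E'
from h import *
np.set_printoptions(precision=4,suppress=True)
S={'fs':(325,212),'rs':(170,255),'ra':(275,468),'fa':(437,415)};Q={'fs':(320,335),'rs':(512,355),'ra':(550,115),'fa':(378,93)}
for k in S: print('door',k,onz('scene',*S[k],.034)[:2],onz('side',*Q[k],.034)[:2])
S=[(270,110),(50,182),(255,578),(512,486)];Q=[(262,516),(580,550),(618,67),(360,42)]
for a,b in zip(S,Q): print('table',onz('scene',*a,.018)[:2],onz('side',*b,.018)[:2])
for n,X,Y,z,l in [('scene',500,432,.018,'fence end foot'),('scene',488,420,.032,'f end top face'),('scene',350,195,.032,'f top face'),('side',344,67,.032,'fence end top'),('side',268,415,.032,'f stop end'),('side',362,368,.032,'stop tip door top'),('side',278,354,.032,'stop base'),('scene',268,210,.018,'stop tip'),('side',358,270,.043,'hinge'),('scene',320,250,.043,'hinge'),('side',490,480,.048,'tape'),('scene',127,160,.048,'tape')]: print(l,n,onz(n,X,Y,z)[:2])
for l,a,b in [('grip end',(240,2),(400,135)),('grip start',(292,36),(328,208))]:
  print(l,tri(a,b))
p,r=ray('side',*crop('side',258,262));print('pivot z.155',onz('side',258,262,.155), onz('scene',340,90,.155))
E
```

```text
door fs [0.5983 0.0848] [0.5899 0.0959]
door rs [0.4362 0.0793] [0.4317 0.0799]
door ra [ 0.4519 -0.1934] [ 0.448  -0.1955]
door fa [ 0.6081 -0.1859] [ 0.6078 -0.1867]
table [0.5992 0.2598] [0.5931 0.2636]
table [0.3522 0.2307] [0.3484 0.2376]
table [ 0.4034 -0.2842] [ 0.3975 -0.288 ]
table [ 0.6465 -0.2688] [ 0.644  -0.2645]
fence end foot scene [ 0.6601 -0.2112]
f end top face scene [ 0.65   -0.2047]
f top face scene [0.6308 0.1007]
fence end top side [ 0.6471 -0.2144]
f stop end side [0.6107 0.1811]
stop tip door top side [0.5486 0.1192]
stop base side [0.6189 0.1211]
stop tip scene [0.5503 0.1205]
hinge side [0.5739 0.0289]
hinge scene [0.5735 0.0303]
tape side [0.425 0.211]
tape scene [0.4288 0.2061]
grip end (array([0.522 , 0.1084, 0.3056]), np.float64(0.0015500263048708973))
grip start (array([0.5744, 0.1268, 0.2349]), np.float64(0.007292047879092703))
pivot z.155 [0.6283 0.127  0.155 ] [0.6265 0.1251 0.155 ]
```

Read off the crops: the fence yaw is about +0.092 rad and its origin about (0.631,-0.018). The door is at about (0.5215,-0.053) with yaw 0.056. I'll approach the near edge, with the fingers shut and squared to the fence.

{"method": "carry_out", "body": {
  "targets": [255,12,-27,0,5.4,255,12,-27,0,5.4,255,12,-27,0,5.4,255,12,-27,0,5.4,255,12,-27,0,5.3,255,13,-27,0,0,255,13,-27,0,0,255,13,-27,0,0,255,13,-27,0,0,255,13,-27,0,0,255,13,-27,0,0,255,13,-27,0,0,255,2,-30,-8,0,255,2,-30,-8,0,255,2,-30,-8,0,255,2,-30,-8,0,255,2,-30,-8,0,255,2,-30,-8,0,255,2,-30,-8,0,255,2,-30,-8,0],
  "newtons": 60
}}

```text
t: 2.15
eef_pos: [0.4146, 0.0627, 0.1671]
tool_rot: [0.0, -0.047, 0.999, 0.0]
contact_force: [0.6, 0.5, -0.3]
gripper_width: -0.005
grasp_force: 0.0
```

{"method": "carry_out", "body": {
  "targets": [255,2,-30,-8,0,255,2,-30,-8,0,255,2,-30,-8,0,255,2,-30,-8,0,255,2,-30,-8,0,255,1,-20,-8,0,255,0,0,0,0,255,0,0,0,0]
}}

```text
t: 2.95
eef_pos: [0.4255, -0.106, 0.1192]
tool_rot: [-0.0, -0.046, 0.999, 0.0]
contact_force: [0.0, -1.0, -0.5]
gripper_width: -0.002
grasp_force: 0.0
```

Run:
```python
from station import bot, imaging
import cv2,pickle
o=bot.get_obs();c=imaging.read_camera("wrist")
pickle.dump((o,c),open("w1.pkl","wb"))
cv2.imwrite("pics/w1.png",c["frame"][:,:,::-1])
```

```text
(no output)
```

View pics/w1.png

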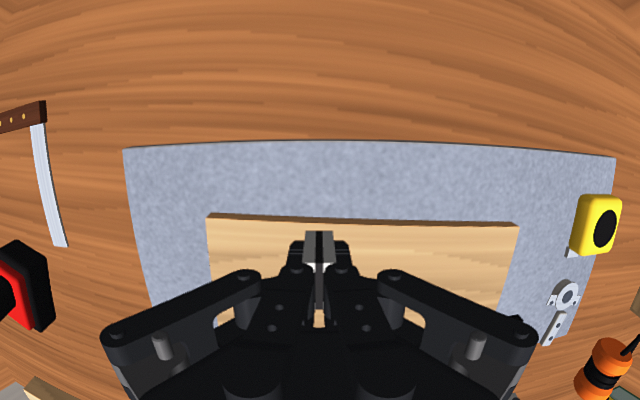

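The wrist view shows the door's near edge, with its corners at (208,217) and (518,226), and the table's near edge with corners at (124,149) and (614,157).

```bash
cat >> h.py <<'E'
from scipy.spatial.transform import Rotation as R
def wonz(o,c,u,v,z):
    f=200/np.tan(np.radians(c['fov_y']/2));a,b=u-c['cx'],v-c['cy'];r=np.hypot(a,b);t=r/f
    k=np.array([a/r*np.sin(t),-b/r*np.sin(t),-np.cos(t)])
    w,x,y,z_=o['tool_rot'];Q=R.from_quat([x,y,z_,w]).as_matrix();T=c['tool_from_camera']
    p=o['eef_pos']+Q@T[:3,3];k=Q@T[:3,:3]@k;return p+k*(z-p[2])/k[2]
E
python3 - <<'E'
from h import *
o,c=pickle.load(open('w1.pkl','rb'));print(o['eef_pos'])
for u,v,z in [(208,218,.034),(518,226,.034),(124,149,.018),(614,157,.018)]: print(wonz(o,c,u,v,z).round(4))
E
```

```text
[ 0.42549339 -0.10595823  0.11917356]
[ 0.4497 -0.1939  0.034 ]
[0.4348 0.0807 0.034 ]
[ 0.3993 -0.2858  0.018 ]
[0.3495 0.2324 0.018 ]
```

{"method": "carry_out", "body": {
  "targets": [255,0,0,-24,0,255,0,0,-24,0,255,0,0,-24,0,255,0,0,-14,0,255,0,0,-8,0,255,0,0,0,0,255,4,0,0,0,255,4,0,0,0,255,4,0.5,0,0,255,4,0.5,0,0,255,4,0.5,0,0,255,4,0.5,0,0,255,4,0.5,0,0,255,3,0.5,0,0,255,3,0.5,0,0,255,0,0,0,0]
}}

```text
t: 4.6
eef_pos: [0.4605, -0.1024, 0.0253]
tool_rot: [0.0, -0.047, 0.999, -0.0]
contact_force: [-0.4, -0.5, 0.1]
gripper_width: -0.003
grasp_force: 0.1
```

{"method": "carry_out", "body": {
  "targets": [255,2,0.2,0,0,255,2,0.2,0,0,255,2,0.2,0,0,255,1,0.1,0,0,255,0,0,0,0]
}}

```text
t: 5.1
eef_pos: [0.4641, -0.1018, 0.0248]
tool_rot: [-0.002, -0.047, 0.999, 0.001]
contact_force: [-8.1, -0.5, 6.1]
gripper_width: 0.001
grasp_force: 3.7
```

{"method": "carry_out", "body": {
  "targets": [255,1,0.1,0,0,255,1,0.1,0,0,255,0,0,0,0]
}}

```text
t: 5.4
eef_pos: [0.4643, -0.1015, 0.0245]
tool_rot: [-0.004, -0.047, 0.999, 0.001]
contact_force: [-10.2, -0.3, 7.0]
gripper_width: -0.001
grasp_force: 5.5
```

```bash
cat > shot.py <<'E'
import sys
from station import bot, imaging
import cv2,pickle
t=sys.argv[1]
o=bot.get_obs();d={'obs':o};print(o['eef_pos'],o['contact_force'])
for n in ("scene","side","wrist"):
    d[n]=imaging.read_camera(n)
pickle.dump(d,open(f"d{t}.pkl","wb"))
a=d['side']['frame'][172:292,245:385,::-1]
a=cv2.resize(a,None,fx=5,fy=5,interpolation=cv2.INTER_CUBIC)
cv2.imwrite(f"pics/si{t}.png",a);cv2.imwrite(f"pics/w{t}.png",d['wrist']['frame'][:,:,::-1])
E
python3 shot.py 2
```

```text
[ 0.46431874 -0.10145939  0.02453366] [-10.23489538  -0.26578888   7.01427196]
```

View pics/si2.png

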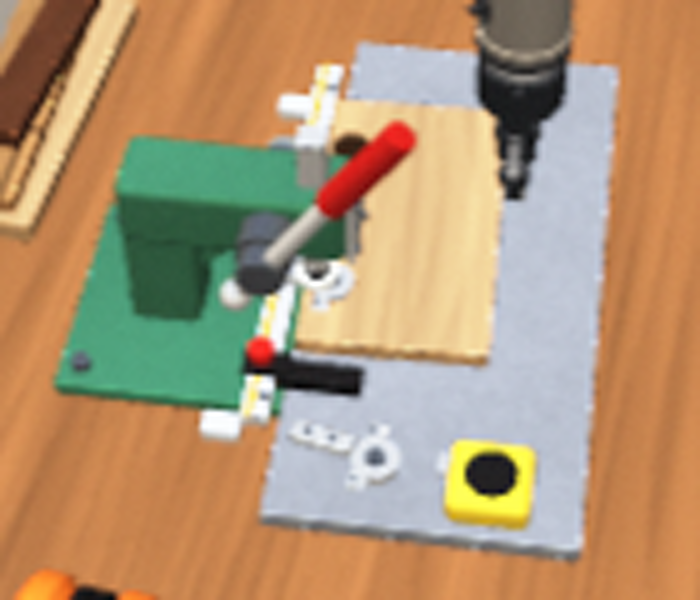

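Run:
```python
from h import *
np.set_printoptions(precision=4,suppress=True)
for n,X,Y in [('fs',297,341),('rs',488,353),('fa',338,99),('near mid',502,180)]: print(n,onz('side',X,Y,.034)[:2])
for k in [(344,67),(322,158),(270,400)]:print(onz('side',*k,.032)[:2])
```

```text
fs [0.6067 0.1062]
rs [0.4512 0.0824]
fa [ 0.6418 -0.1707]
near mid [ 0.4758 -0.107 ]
[ 0.6471 -0.2144]
[ 0.6382 -0.0977]
[0.613  0.1667]
```

{"method": "carry_out", "body": {
  "targets": [255,-15,-1,1,0,255,-12,0,0,0,255,-2,25,0,0,255,0,30,0,0,255,0,30,0,0,255,0,25,0,0,255,0,0,0,0,255,3,0.3,0,0,255,3,0.3,0,0,255,3,0.3,0,0,255,2,0.2,0,0,255,2,0.2,0,0,255,0,0,0,0]
}}

```text
t: 6.85
eef_pos: [0.4526, 0.0083, 0.0261]
tool_rot: [-0.0, -0.047, 0.999, -0.0]
contact_force: [-1.2, 0.4, -1.0]
gripper_width: -0.001
grasp_force: 0.7
```

{"method": "carry_out", "body": {
  "targets": [255,2,0.2,0,0,255,2,0.2,0,0,255,2,0.2,0,0,255,1,0.1,0,0,255,1,0.1,0,0,255,0,0,0,0]
}}

```text
t: 7.45
eef_pos: [0.457, 0.0091, 0.0257]
tool_rot: [-0.004, -0.047, 0.999, 0.0]
contact_force: [-11.0, -0.3, 7.1]
gripper_width: -0.002
grasp_force: 5.0
```

{"method": "carry_out", "body": {
  "targets": [255,-20,0,0,0,255,0,0,30,0,255,0,0,40,0,255,0,0,30,0,255,20,-29,0,0,255,20,-29,0,0,255,20,-29,0,0,255,20,-29,0,0,255,20,-29,0,0,255,20,-29,0,0,255,20,-30,0,0,255,20,-30,0,0,255,0,0,0,0,255,0,0,-30,0,255,0,0,-40,0,255,0,0,-22,0,255,0,0,-8,0,255,0,0,0,0]
}}

```text
t: 9.25
eef_pos: [0.6004, -0.2241, 0.0256]
tool_rot: [-0.001, -0.047, 0.999, 0.0]
contact_force: [0.9, -0.5, 0.8]
gripper_width: 0.002
grasp_force: 0.0
```

{"method": "carry_out", "body": {
  "targets": [255,-0.4,4,0,0,255,-0.4,4,0,0,255,-0.4,4,0,0,255,-0.4,4,0,0,255,-0.4,4,0,0,255,-0.4,4,0,0,255,-0.4,4,0,0,255,-0.3,3,0,0,255,-0.2,2,0,0,255,0,0,0,0]
}}

```text
t: 10.25
eef_pos: [0.5974, -0.1916, 0.0263]
tool_rot: [0.0, -0.047, 0.999, -0.0]
contact_force: [0.0, -0.6, -0.3]
gripper_width: -0.007
grasp_force: 0.2
```

{"method": "carry_out", "body": {
  "targets": [255,-0.3,3,0,0,255,-0.3,3,0,0,255,-0.3,3,0,0,255,-0.2,2,0,0,255,-0.2,2,0,0,255,0,0,0,0]
}}

```text
t: 10.85
eef_pos: [0.5961, -0.1781, 0.0263]
tool_rot: [-0.0, -0.047, 0.999, 0.0]
contact_force: [0.3, -0.7, -0.1]
gripper_width: -0.001
grasp_force: 0.4
```

{"method": "carry_out", "body": {
  "targets": [255,-0.2,2,0,0,255,-0.2,2,0,0,255,-0.1,1,0,0,255,0,0,0,0]
}}

```text
t: 11.25
eef_pos: [0.5957, -0.1739, 0.0264]
tool_rot: [0.0, -0.047, 0.999, -0.0]
contact_force: [0.6, -3.3, -0.5]
gripper_width: -0.003
grasp_force: 1.3
```

{"method": "carry_out", "body": {
  "targets": [255,-0.1,1,0,0,255,-0.1,1,0,0,255,-0.1,1,0,0,255,0,0,0,0]
}}

```text
t: 11.65
eef_pos: [0.5948, -0.1734, 0.0264]
tool_rot: [-0.0, -0.046, 0.999, -0.002]
contact_force: [-0.6, -8.3, -1.4]
gripper_width: 0.001
grasp_force: 3.6
```

```bash
python3 shot.py 3
```

```text
[ 0.59481601 -0.17342824  0.02640735] [-0.57440162 -8.26129641 -1.3577386 ]
```

View pics/si3.png

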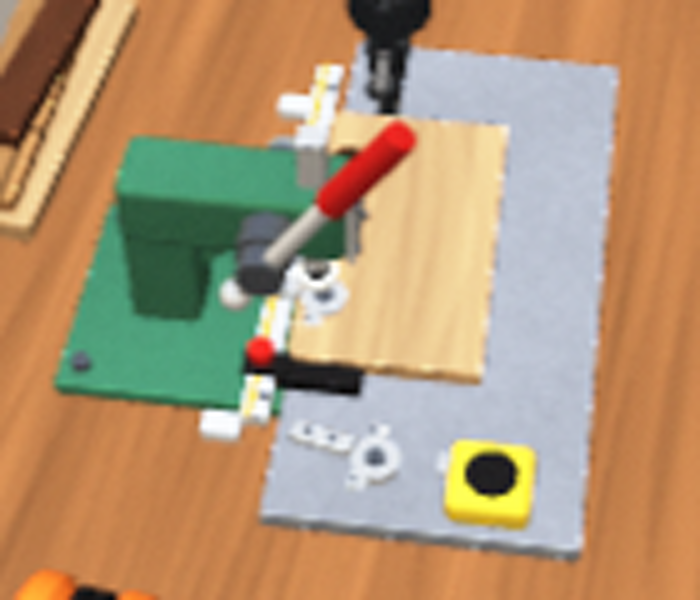

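Run:
```python
from h import *
np.set_printoptions(precision=4,suppress=True)
for n,X,Y in [('rs',483,374),('ra',508,125),('fa',335,114)]: print(n,onz('side',X,Y,.034)[:2])
```

```text
rs [0.4511 0.1041]
ra [ 0.4831 -0.1743]
fa [ 0.6398 -0.1515]
```

{"method": "carry_out", "body": {
  "targets": [255,1,-12,0,0,255,0,-10,0,0,255,0,0,30,0,255,0,0,40,0,255,0,0,30,0,255,-20,26,0,0,255,-20,26,0,0,255,-20,26,0,0,255,-20,26,0,0,255,-20,27,0,0,255,-20,27,0,0,255,-20,27,0,0,255,-20,27,0,0,255,0,0,0,0,255,0,0,-30,0,255,0,0,-40,0,255,0,0,-22,0,255,0,0,-8,0,255,0,0,0,0]
}}

```text
t: 13.7
eef_pos: [0.4362, 0.0188, 0.0257]
tool_rot: [-0.001, -0.046, 0.999, -0.0]
contact_force: [-0.9, 0.2, 0.1]
gripper_width: -0.003
grasp_force: 0.0
```

{"method": "carry_out", "body": {
  "targets": [255,3,0.3,0,0,255,3,0.3,0,0,255,3,0.3,0,0,255,2,0.2,0,0,255,2,0.2,0,0,255,2,0.2,0,0,255,0,0,0,0]
}}

```text
t: 14.4
eef_pos: [0.4515, 0.021, 0.0264]
tool_rot: [0.0, -0.047, 0.999, 0.0]
contact_force: [-0.1, 0.5, -0.4]
gripper_width: 0.002
grasp_force: 0.0
```

{"method": "carry_out", "body": {
  "targets": [255,2,0.2,0,0,255,2,0.2,0,0,255,2,0.2,0,0,255,1,0.1,0,0,255,1,0.1,0,0,255,0,0,0,0]
}}

```text
t: 15.0
eef_pos: [0.4558, 0.0215, 0.0257]
tool_rot: [-0.003, -0.047, 0.999, 0.0]
contact_force: [-8.4, 0.6, 6.0]
gripper_width: 0.001
grasp_force: 4.4
```

```bash
python3 shot.py 4
```

```text
[0.4558196  0.02146318 0.02565725] [-8.35209135  0.56362839  6.03198448]
```

View pics/si4.png

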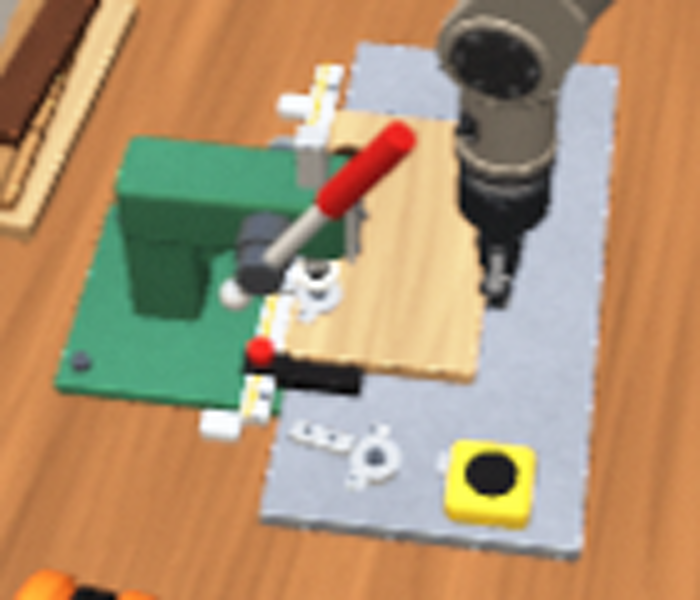

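Now the door's corner is at (476,374), with its end at the stop and its far edge at the fence. I'll check squareness from the wrist frame with code.

Run:
```python
from h import *
d=pickle.load(open('d4.pkl','rb'));c=d['wrist'];o=d['obs'];f=c['frame'].astype(int)
s=f[:,:,0]-f[:,:,2]  # wood: red>blue
T=[];D=[]
for u in range(0,640,10):
    col=s[:,u];grey=col<15
    i=next((v for v in range(60,330) if grey[v:v+8].all()),None)
    if i is None: continue
    j=next((v for v in range(i+8,390) if (col[v:v+4]>30).all()),None)
    T.append(wonz(o,c,u,i,.018)[:2])
    if j: D.append(wonz(o,c,u,j,.034)[:2]); print(u,i,j,D[-1].round(4))
T=np.array(T);D=np.array(D)
for P in(T,D):
    k=np.polyfit(P[:,1],P[:,0],1)
    for _ in range(3):
        r=abs(P[:,0]-np.polyval(k,P[:,1]));m=r<.003 if (r<.003).sum()>5 else r<=np.median(r);k=np.polyfit(P[m,1],P[m,0],1)
    print('yaw',-k[0],'x at y0',k[1],m.sum(),len(P))
```

```text
0 118 272 [ 0.52   -0.2452]
10 115 299 [ 0.5469 -0.2432]
20 113 322 [ 0.5718 -0.2409]
30 110 342 [ 0.595  -0.2382]
40 107 250 [ 0.4839 -0.1682]
50 105 244 [ 0.4768 -0.1541]
60 102 246 [ 0.4762 -0.1432]
70 100 247 [ 0.4751 -0.1327]
80 97 248 [ 0.474 -0.123]
90 95 249 [ 0.473  -0.1139]
100 93 250 [ 0.4722 -0.1053]
110 91 251 [ 0.4714 -0.0972]
120 90 252 [ 0.4707 -0.0895]
130 88 253 [ 0.47   -0.0821]
140 86 254 [ 0.4695 -0.0751]
150 85 255 [ 0.4689 -0.0684]
160 83 256 [ 0.4685 -0.0619]
170 82 257 [ 0.468  -0.0556]
180 81 257 [ 0.4671 -0.0495]
190 80 258 [ 0.4668 -0.0437]
200 79 258 [ 0.4659 -0.0379]
210 78 259 [ 0.4656 -0.0324]
220 77 259 [ 0.4649 -0.027 ]
230 76 260 [ 0.4647 -0.0216]
240 75 260 [ 0.464  -0.0164]
250 75 261 [ 0.4639 -0.0113]
260 74 261 [ 0.4632 -0.0062]
270 74 261 [ 0.4626 -0.0012]
280 74 261 [0.4621 0.0037]
320 73 309 [0.489 0.026]
360 73 261 [0.4585 0.0428]
370 74 261 [0.4581 0.0478]
380 74 261 [0.4578 0.0528]
390 75 260 [0.457  0.0578]
400 75 260 [0.4567 0.063 ]
410 76 260 [0.4564 0.0683]
420 77 259 [0.4556 0.0736]
430 78 259 [0.4554 0.0792]
440 79 258 [0.4546 0.0847]
450 80 257 [0.4539 0.0904]
460 81 257 [0.4537 0.0964]
470 82 267 [0.4595 0.1045]
530 92 387 [0.5782 0.2133]
540 94 384 [0.5776 0.2254]
550 96 378 [0.5725 0.2351]
560 98 213 [0.4249 0.1613]
570 100 171 [0.3995 0.1618]
580 102 167 [0.396  0.1705]
590 105 168 [0.3952 0.1809]
600 107 169 [0.3943 0.192 ]
610 110 170 [0.3933 0.2042]
620 113 171 [0.3922 0.2174]
630 203 226 [0.4295 0.2527]
yaw 0.09339903895399974 x at y0 0.37212005255759784 63 64
yaw 0.09306225500279755 x at y0 0.4625511461420961 35 53
```

The door is square to the table and fence (0.0931 against 0.0934 rad) and against the stop. Next I'll check the predicted lever line against the red pixels.

Run:
```python
from h import *
import cv2
np.set_printoptions(precision=1,suppress=True)
D=pickle.load(open('d4.pkl','rb'))
def proj(n,P):
    c=d[n];f=200/np.tan(np.radians(c['fov_y']/2));q=c['pose'][:3,:3].T@(P-c['pose'][:3,3]);return np.array([c['cx']+f*q[0]/-q[2],c['cy']-f*q[1]/-q[2]])
def W(fx,fy,z):return np.array([.631+fx*.9957-fy*.0925,-.018+fx*.0925+fy*.9957,z])
for n in('scene','side'):
    for s in(100,150,200): print(n,s,proj(n,W(.0106-s*np.cos(1)*1e-3,.15,.155+s*np.sin(1)*1e-3)))
    f=D[n]['frame'].astype(int);m=((f[:,:,0]>120)&(f[:,:,1]<60)&(f[:,:,2]<70)).astype(np.uint8)
    k,l,st,ce=cv2.connectedComponentsWithStats(m)
    for i in range(1,k):
        if st[i,4]>15 and abs(ce[i]-[315,190]).max()<40: print('red',st[i],ce[i])
```

```text
scene 100 [308.5 177.1]
scene 150 [302.5 171. ]
scene 200 [296.1 164.7]
red [296 163  14  15  52] [303.2 170.3]
side 100 [309.4 212.2]
side 150 [316.6 205.2]
side 200 [324.1 198. ]
red [309 197  19  18 134] [317.6 205.4]
```

The prediction matches within 1 px. I'll back off, rise above the lever, and move in behind it.

{"method": "carry_out", "body": {
  "targets": [255,-12,0,0,0,255,-8,0,5,0,255,0,0,35,0,255,0,0,45,0,255,0,0,45,0,255,0,0,45,0,255,0,0,45,0,255,0,0,45,0,255,0,0,45,0,255,0,0,40,0,255,0,0,8,0,255,22,17,0,0,255,28,22,0,0,255,28,22,0,0,255,28,22,0,0,255,27,22,0,0,255,0,0,0,0,255,0,0,0,0]
}}

```text
t: 16.95
eef_pos: [0.5721, 0.1267, 0.3832]
tool_rot: [-0.001, -0.047, 0.999, -0.001]
contact_force: [-0.6, -0.5, -0.0]
gripper_width: -0.001
grasp_force: 0.0
```

{"method": "carry_out", "body": {
  "targets": [255,0,0,-30,0,255,0,0,-30,0,255,0,0,-20,0,255,0,0,0,0,255,-5,-0.5,-3,0,255,-5,-0.5,-3,0,255,-11,-1,-7.7,0,255,-11,-1,-7.7,0,255,-11,-1,-7.7,0]
}}

```text
t: 17.85
eef_pos: [0.5309, 0.1228, 0.2775]
tool_rot: [0.003, -0.047, 0.999, 0.001]
contact_force: [5.5, 0.2, 1.1]
gripper_width: 0.004
grasp_force: 2.1
```

{"method": "carry_out", "body": {
  "targets": [255,-8.7,-0.8,-10,0,255,-8.7,-0.8,-10,0,255,-8.7,-0.8,-10,0,255,-6,-0.5,-12,0,255,-6,-0.5,-12,0,255,-6,-0.5,-12,0,255,-2.7,-0.2,-13,0,255,-2.7,-0.2,-13,0,255,-2.7,-0.2,-13,0,255,0,0,0,0]
}}

```text
t: 18.85
eef_pos: [0.4775, 0.1181, 0.1708]
tool_rot: [0.001, -0.047, 0.999, 0.0]
contact_force: [-1.6, -0.8, 7.0]
gripper_width: -0.001
grasp_force: 3.2
```

{"method": "carry_out", "body": {
  "targets": [255,-0.3,0,-4,0,255,-0.2,0,-4,0,255,0,0,-4,0,255,0,0,-3,0,255,0,0,0,0]
}}

```text
t: 19.35
eef_pos: [0.4769, 0.1182, 0.16]
tool_rot: [0.0, -0.046, 0.999, 0.002]
contact_force: [-17.8, -5.2, 46.7]
gripper_width: -0.003
grasp_force: 23.8
```

{"method": "carry_out", "body": {
  "targets": [255,0,0,2,0,255,0,0,0,0,255,0.5,0,13,0,255,2.7,0.2,13,0,255,2.7,0.2,13,0,255,2.7,0.2,13,0,255,6,0.5,12,0,255,6,0.5,12,0,255,6,0.5,12,0,255,8.7,0.8,10,0,255,8.7,0.8,10,0,255,8.7,0.8,10,0,255,11,1,8,0,255,11,1,8,0,255,11,1,8,0,255,6,0.5,4,0,255,6,0.5,4,0,255,6,0.5,20,0,255,0,0,30,0,255,0,0,30,0]
}}

```text
t: 21.35
eef_pos: [0.5797, 0.127, 0.3874]
tool_rot: [-0.001, -0.047, 0.999, -0.0]
contact_force: [0.4, -0.4, 0.3]
gripper_width: 0.003
grasp_force: 0.0
```

```bash
python3 shot.py 5
```

```text
[0.57965813 0.12702634 0.3874239 ] [ 0.43077977 -0.4117096   0.27402877]
```

View pics/si5.png

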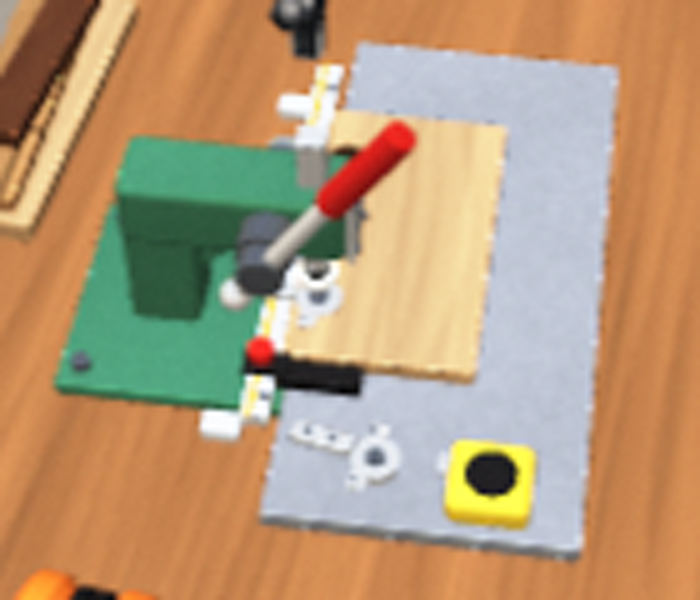

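Lever is back up at the same pixels, the hinge cup sits lower at (319,297), and the door hasn't moved. Next comes the final push.

{"method": "carry_out", "body": {
  "targets": [255,-23,-24.5,0,0,255,-23,-24.5,0,0,255,-23,-24.5,0,0,255,-23,-24.5,0,0,255,-23,-24.5,0,0,255,-24,-24.5,0,0,255,0,0,0,0,255,0,0,-45,0,255,0,0,-45,0,255,0,0,-45,0,255,0,0,-45,0,255,0,0,-45,0,255,0,0,-45,0,255,0,0,-45,0,255,0,0,-25,0,255,0,0,-14,0,255,0,0,-6,0,255,0,0,0,0]
}}

```text
t: 23.3
eef_pos: [0.4404, -0.0197, 0.0263]
tool_rot: [-0.001, -0.047, 0.999, -0.0]
contact_force: [-0.2, -0.6, 0.8]
gripper_width: 0.002
grasp_force: 0.0
```

{"method": "carry_out", "body": {
  "targets": [255,3,0.3,0,0,255,3,0.3,0,0,255,3,0.3,0,0,255,3,0.3,0,0,255,2,0.2,0,0,255,0,0,0,0]
}}

```text
t: 23.9
eef_pos: [0.4558, -0.0183, 0.0274]
tool_rot: [0.0, -0.047, 0.999, 0.0]
contact_force: [0.7, -0.6, -0.9]
gripper_width: -0.001
grasp_force: 0.0
```

{"method": "carry_out", "body": {
  "targets": [255,2,0.2,0,0,255,1.5,0.1,0,0,255,1.5,0.1,0,0,255,1.5,0.1,0,0,255,1,0.1,0,0,255,0,0,0,0]
}}

```text
t: 24.5
eef_pos: [0.4595, -0.0181, 0.0266]
tool_rot: [-0.003, -0.047, 0.999, 0.0]
contact_force: [-7.2, -1.6, 5.2]
gripper_width: -0.001
grasp_force: 3.7
```

{"method": "carry_out", "body": {
  "targets": [255,1.5,0.1,0.5,0,255,1.5,0.1,0.5,0,255,0,0,0,0,255,0,0,0,0,255,0,0,0,0]
}}

```text
t: 25.0
eef_pos: [0.4596, -0.018, 0.0267]
tool_rot: [-0.006, -0.047, 0.999, 0.0]
contact_force: [-11.1, -0.5, 2.1]
gripper_width: 0.001
grasp_force: 5.6
```

```bash
python3 shot.py 6
python3 - <<'E'
from h import *
d=pickle.load(open('d6.pkl','rb'));c=d['wrist'];o=d['obs'];s=c['frame'][:,:,0].astype(int)-c['frame'][:,:,2]
D=[]
for u in list(range(20,280,10))+list(range(370,560,10)):
    col=s[:,u];i=next((v for v in range(60,330) if (col[v:v+8]<15).all()),None)
    j=i and next((v for v in range(i+8,390) if (col[v:v+4]>30).all()),None)
    if j: D.append(wonz(o,c,u,j,.034)[:2])
D=np.array(D);m=abs(D[:,0]-(.4717-.0925*(D[:,1]+.0327)))<.012;D=D[m]
print(-np.polyfit(D[:,1],D[:,0],1)[0],D[0],D[-1],len(D))
E
```

```text
[ 0.45963159 -0.01801826  0.02672838] [-11.14580634  -0.50869837   2.13973874]
0.09279660741392201 [ 0.48123389 -0.16421856] [0.45747033 0.09961233] 36
```

Door is square (0.0928 rad) and at the stop, held at a steady 11 N. I'm handing in.

```bash
python3 -c "
from station import bot
print(bot.hand_in())"
```

```text
the job is handed in; nothing more can be done
None
```

I handed the job in with the door flush on the fence and its end at the stop, the lever back up after its full stroke, and the fingers holding a steady push of about 11 N; the hinge looks seated in the side camera, and no verdict came back.

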